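Hook the red lock-out plate on its stud

ROBOT

A 7-joint arm with a two-finger parallel gripper is mounted at the origin on a cart in front of the work surface, level with it; the furniture and walls round the work are solid. World frame = base frame: x ahead of the robot, y to its left, z up, the work surface at z = 0. Lengths are in m, angles in rad, forces in N, time in s.
With the tool pointing down it reaches from about 0.4 to 0.85 m from the base axis. Payload 10.4 kg.
Tool frame: the origin (TCP) lies between the finger pads; the fingertips stand 11 mm ahead of it and the grasp point (between the pads) lies 8 mm behind it (r.tcp_to_tips is the distance from the TCP to the fingertips, in m); z points along the fingers, y is the line along which they close (so a half turn about z gives the same grasp; the last joint's range is limited). The gripper opens to 87 mm and grips with 3 to 60 N. Pads are 19 mm wide; open, the fingers measure 117 mm over their backs; the gripper's body (75 mm by 190 mm) begins 51 mm behind the grasp point.
Start: joints at [1.199, 0.332, -0.065, 1.46, 0.022, 1.35, -0.088], TCP at [0.214, -0.587, 0.234] pointing down, gripper open.
Joint ranges: [-2.6, 2.6], [-0.5, 2.12], [-1.47, 1.34], [0.16, 2.42], [-1.27, 4.41], [0.06, 2.06], [-2.6, 2.6]. Speed limits (rad/s): [2.22, 2.22, 2.79, 2.79, 3.14, 3.14, 3.14].

INTERFACE

Orientations are given as a unit quaternion [x, y, z, w].
In Python, from bench import r gives the robot as it stands. The module is installed in compiled form; this text tells all that it offers.
- The arm moves only by the shell command python3 -m crank 'ROWS' [FORCE]. ROWS is JSON, a list of rows, each an object of numbers: "claw": the closure, from -1 (fully open) to 1 (shut); "dx", "dy", "dz": the shift along the tool's x, y, z each as a share of 3 cm, from -1 to 1; "ax", "ay", "az": the turn, a rotation vector about the tool's x, y, z each as a share of 6 degrees, from -1 to 1. A call has 1 to 8 rows; each row shifts and turns the commanded pose from where the row before left it, along the tool's axes as they then stand; what a row does not reach is not made up. A row lasts 1/12 s, in which the tool goes at most 41.7 mm and 7.16 degrees, less where a joint would pass 70% of its speed; a pose out of reach is approached as far as the arm can. A call with a number of a shift or a turn outside -1 to 1 is refused whole. A call with a gripper value outside its range is refused whole. The fingers move at their own pace and stop on an object; FORCE is the grip in N (left out, the last holds). Time passes only in rows, so rows that do not move let the fingers close. It gives the time, the measured TCP pose, the force, the opening and the grip force at its end, in the units of the state.
- r.read_state(): the state, without advancing time (a new reading comes with each control period).
- r.camera(name): name is "side" or "top" or "wrist"; returns a dict with "color" (384x512x3 uint8, red, green, blue), "mtx" (3x3 intrinsics, pixels), "R" (3x3) and "t" (3): a world point X has camera coordinates R X + t; the wrist camera has in their place "hand_eye" (4x4, takes a point from camera to tool coordinates, whose origin is the TCP and whose axes are the flange's). Camera axes: x right, y down, z forward; pixel columns grow to the right and rows downward; lengths in m; the calibration is good to about 2 mm. A picture is of the moment at which its call begins: read the wrist's pose just before it. There is no depth.
- r.close_job(): hands the job in; it is judged then, once.
The state is a dict: "time": time; "joint_positions": joint angles; "joint_vel": joint speeds; "joint_torque": joint torques, N m; "ee_pos": TCP position; "eef_rot": TCP orientation; "ft_force": force on the tool from outside, world axes, zero at the start; "torque": the same for the moment, N m; "width": finger opening in m; "grip_force": force on a finger pad.
Only numpy, scipy, OpenCV 4.12 (cv2) and the standard library are available. Lean on these libraries where they do the work, as an engineer would, in place of code of your own. Each camera call takes 0.05 s, during which the arm holds its last target. There are 200 camera calls.

TASK

The mitre saw is out of service, so put the red badge plate on the T-headed stud of the lock-out board that lies in front of the saw: tilt the plate so that its oblong eye goes under one end of the stud's wide head and clears the other end, then level it so that it cannot lift off. Leave it lying flat on the board with the stud through its eye, let go of it, and leave the green plate where it is.

Things in the scene. Friction and masses are not known exactly. Their poses are not given: they have to be found in the camera images.
- red_plate: Red badge plate: a flat plate 5 mm thick, 56 wide (y), from x = -38 to +84 mm, with an oblong eye 52 long (x) by 34 wide. Origin: eye centre, underside; z up. Eye ends at x = -26 and +26; a 12 mm rail closes it at -x, a solid tail at +x. On the tail an upright black grip block, 28 (x) by 16 (y), from 5 to 41 mm above the underside, centred at x = +62, y = 0. Loose, about 150 g, starts flat on the table.
- green_plate: The green plate, not to be used: the same form as the red plate in green, same origin and axes, loose.
- lockout_board: Plywood board 220 (x) by 120 (y) by 18 mm, fixed on the table. Origin: underside, on the axis of the steel T-stud in its middle; z up. Stud: round neck, 10 mm diameter; head a flat bar 60 long (board's x, 30 each side), 14 wide, 6 thick, its underside 48 and top 54 mm above the origin (30 mm free above the board). A level plate cannot pass the head. Same both ways round.

How it is judged:
By the outcome, as a careful person would: the job done as asked, in the order asked, and still so for the second after the job is handed in, with the robot touching nothing.
It also fails if it takes over 42 s, if anything falls off the work surface, if the arm or the gripper's body presses on something with over 40 N, if the wrist force passes 120 N, or if a joint passes its speed limit or range.

## Working session

There is one attempt and no reset: what is moved stays moved. The work goes in short steps, Python scripts to look and compute and a shell command to move; the robot and the scene stay as the last step left them, time stands still between calls to the robot, and variables do not carry over. Pictures are saved under pics/ and viewed, at most 10 in all, crops included, and the job is handed in when it is done.

```bash
mkdir -p pics; python3 - <<'E'
from bench import r
import cv2,numpy as np,pickle
s=r.read_state();print({k:np.round(v,3).tolist() for k,v in s.items()})
d={}
for n in ("top","side"):
    c=r.camera(n);d[n]=c;print(n,np.round(c["mtx"],1).tolist(),np.round(c["R"],3).tolist(),np.round(c["t"],3).tolist())
pickle.dump(d,open("v0.pkl","wb"))
cv2.imwrite("pics/a_top.png",d["top"]["color"][...,::-1]);cv2.imwrite("pics/a_side.png",d["side"]["color"][...,::-1])
E
```

```text
{'time': 0.0, 'joint_positions': [1.199, 0.333, -0.065, 1.461, 0.022, 1.35, -0.089], 'joint_vel': [0.0, 0.002, 0.002, -0.001, -0.002, 0.0, 0.002], 'joint_torque': [0.001, -62.325, 0.026, -38.989, -0.061, 0.04, 0.0], 'ee_pos': [0.213, -0.587, 0.233], 'eef_rot': [0.985, 0.174, -0.0, -0.001], 'ft_force': [0.596, 0.07, 0.532], 'torque': [0.04, -0.019, -0.018], 'grip_force': 0.0, 'width': 0.087}
top [[437.1, 0.0, 257.3], [0.0, 437.1, 196.7], [0.0, 0.0, 1.0]] [[0.016, -1.0, 0.006], [-0.98, -0.017, -0.2], [0.2, -0.003, -0.98]] [-0.023, 0.538, 0.983]
side [[449.4, 0.0, 249.8], [0.0, 449.4, 192.8], [0.0, 0.0, 1.0]] [[-0.999, 0.03, 0.013], [0.004, 0.506, -0.862], [-0.032, -0.862, -0.506]] [0.514, 0.033, 1.346]
```

View pics/a_top.png

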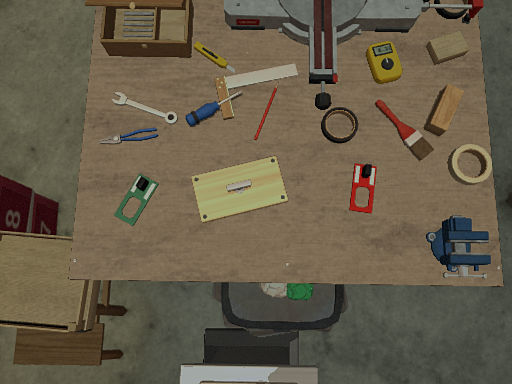

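View pics/a_side.png

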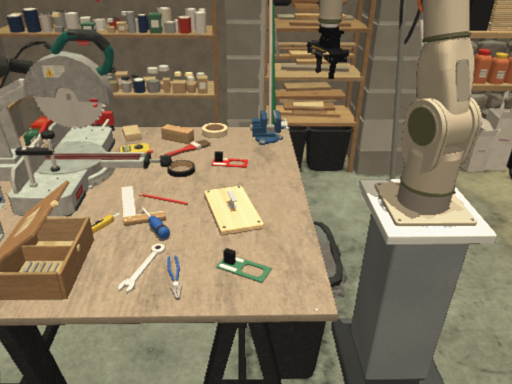

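The top view shows the red plate with its eye at about (362,197) and grip at (367,171). The board is centred near (239,187) with the stud head running from (229,188) to (250,184), and the green plate is at (136,198). I'll cast these pixels to world positions next.

```bash
cat > h.py <<'E'
import numpy as np,cv2
from scipy.spatial.transform import Rotation as Rn
def cam_pose(c,s=None):
    if "R" in c: return c["R"].T, -c["R"].T@c["t"]
    H=np.array(c["hand_eye"]);Rt=Rn.from_quat(s["eef_rot"]).as_matrix()
    return Rt@H[:3,:3], Rt@H[:3,3]+np.array(s["ee_pos"])
def cast(c,px,z,s=None):
    Rw,o=cam_pose(c,s);px=np.reshape(px,(-1,2)).astype(float)
    d=np.c_[px,np.ones(len(px))]@np.linalg.inv(c["mtx"]).T@Rw.T
    return o+d*((z-o[2])/d[:,2])[:,None]
def blob(m,near=None):
    cs,_=cv2.findContours(m.astype(np.uint8),cv2.RETR_EXTERNAL,cv2.CHAIN_APPROX_NONE)
    cs=[c for c in cs if len(c)>15]
    f=(lambda c:-cv2.contourArea(c)) if near is None else (lambda c:np.linalg.norm(c[:,0].mean(0)-near))
    return min(cs,key=f)[:,0]
def rect(P):
    (c,wh,a)=cv2.minAreaRect((P[:,:2]*1000).astype(np.float32))
    if wh[0]<wh[1]: wh=wh[::-1];a+=90
    return np.round(c,1),np.round(wh,1),round((a+90)%180-90,1)
def hsv(c): return cv2.cvtColor(c["color"],cv2.COLOR_RGB2HSV).astype(int)
E
python3 - <<'E'
from h import *;import pickle
c=pickle.load(open("v0.pkl","rb"))["top"];h=hsv(c);H,S,V=h[...,0],h[...,1],h[...,2]
red=((H<6)|(H>174))&(S>150)&(V>90)
print("red",rect(cast(c,blob(red,[363,188]),.005)))
print("px eye/grip",cast(c,[362,197],.005).round(3),cast(c,[367,169],.041).round(3))
g=(H>55)&(H<90)&(S>90); print("green",rect(cast(c,blob(g,[136,198]),.005)))
print(h[170,215],h[187,240],h[200,300])
b=(H>18)&(H<35)&(S>50)&(V>150);b[:150]=0;b[225:]=0
print("board",rect(cast(c,blob(b,[239,187]),.018)))
print("head",cast(c,[[229,188],[250,184]],.054).round(3))
E
```

```text
red (array([ 576.4, -277.7]), array([121.8,  55.6]), -7.7)
px eye/grip [[ 0.552 -0.275  0.005]] [[ 0.615 -0.28   0.041]]
green (array([537.7, 287.2]), array([120.2,  54.4]), -27.7)
[ 18 103 146] [ 30  27 103] [ 17  81 120]
board (array([567.1,  31.6]), array([217.9, 117.9]), -74.8)
head [[0.559 0.054 0.054]
 [0.569 0.004 0.054]]
```

```bash
python3 -m crank '[{"az":0.92,"claw":-0.3},{"az":0.92,"claw":-0.3},{"az":0.92,"claw":-0.3},{"az":0.92,"claw":-0.3},{"az":0.92,"claw":-0.3}]' 20
python3 -m crank '[{"dx":0.75,"dy":-0.75,"claw":-0.3},{"dx":0.75,"dy":-0.75,"claw":-0.3},{"dx":0.75,"dy":-0.75,"claw":-0.3},{"dx":0.75,"dy":-0.75,"claw":-0.3},{"dx":0.75,"dy":-0.75,"claw":-0.3},{"dx":0.75,"dy":-0.75,"claw":-0.3},{"dx":0.75,"dy":-0.75,"claw":-0.3},{"dx":0.75,"dy":-0.75,"claw":-0.3}]'
python3 -m crank '[{"dx":0.75,"dy":-0.75,"claw":-0.3},{"dx":0.75,"dy":-0.75,"claw":-0.3},{"dx":0.75,"dy":-0.75,"claw":-0.3},{"dx":0.75,"dy":-0.75,"claw":-0.3},{"dx":0.75,"dy":-0.75,"claw":-0.3},{"dx":0.75,"dy":-0.75,"claw":-0.3},{"claw":-0.3},{"claw":-0.3}]'
```

```text
invalid input at $[0]: expected keys claw, dx, dy, dz, ax, ay, az
invalid input at $[0]: expected keys claw, dx, dy, dz, ax, ay, az
invalid input at $[0]: expected keys claw, dx, dy, dz, ax, ay, az
```

```bash
python3 -m crank '[{"claw":-0.3,"dx":0,"dy":0,"dz":0,"ax":0,"ay":0,"az":0.92},{"claw":-0.3,"dx":0,"dy":0,"dz":0,"ax":0,"ay":0,"az":0.92},{"claw":-0.3,"dx":0,"dy":0,"dz":0,"ax":0,"ay":0,"az":0.92},{"claw":-0.3,"dx":0,"dy":0,"dz":0,"ax":0,"ay":0,"az":0.92},{"claw":-0.3,"dx":0,"dy":0,"dz":0,"ax":0,"ay":0,"az":0.92}]' 20
python3 -m crank '[{"claw":-0.3,"dx":0.8,"dy":-0.8,"dz":0,"ax":0,"ay":0,"az":0},{"claw":-0.3,"dx":0.8,"dy":-0.8,"dz":0,"ax":0,"ay":0,"az":0},{"claw":-0.3,"dx":0.8,"dy":-0.8,"dz":0,"ax":0,"ay":0,"az":0},{"claw":-0.3,"dx":0.8,"dy":-0.8,"dz":0,"ax":0,"ay":0,"az":0},{"claw":-0.3,"dx":0.8,"dy":-0.8,"dz":0,"ax":0,"ay":0,"az":0},{"claw":-0.3,"dx":0.8,"dy":-0.8,"dz":0,"ax":0,"ay":0,"az":0},{"claw":-0.3,"dx":0.8,"dy":-0.8,"dz":0,"ax":0,"ay":0,"az":0},{"claw":-0.3,"dx":0.8,"dy":-0.8,"dz":0,"ax":0,"ay":0,"az":0}]'
```

```text
time: 0.52
ee_pos: [0.2135, -0.5871, 0.2331]
eef_rot: [0.998, -0.069, -0.0, -0.0]
ft_force: [0.1, -0.6, 0.6]
width: 0.0622
grip_force: 0.0
time: 1.18
ee_pos: [0.4303, -0.4212, 0.2333]
eef_rot: [0.998, -0.066, -0.0, -0.0]
ft_force: [0.4, -0.8, 0.0]
width: 0.0566
grip_force: 0.0
```

```bash
python3 -m crank '[{"claw":-0.3,"dx":0.79,"dy":-0.77,"dz":0,"ax":0,"ay":0,"az":0},{"claw":-0.3,"dx":0.79,"dy":-0.77,"dz":0,"ax":0,"ay":0,"az":0},{"claw":-0.3,"dx":0.79,"dy":-0.77,"dz":0,"ax":0,"ay":0,"az":0},{"claw":-0.3,"dx":0.79,"dy":-0.77,"dz":0.2,"ax":0,"ay":0,"az":0},{"claw":-0.3,"dx":0.79,"dy":-0.77,"dz":0.5,"ax":0,"ay":0,"az":0},{"claw":-0.3,"dx":0.79,"dy":-0.77,"dz":0.7,"ax":0,"ay":0,"az":0},{"claw":-0.3,"dx":0.79,"dy":-0.77,"dz":0.8,"ax":0,"ay":0,"az":0},{"claw":-0.3,"dx":0,"dy":0,"dz":0.8,"ax":0,"ay":0,"az":0}]'
python3 - <<'E'
from bench import r;from h import *;import pickle
s=r.read_state();c=r.camera("wrist");pickle.dump((s,c),open("w1.pkl","wb"))
cv2.imwrite("pics/w1.png",c["color"][...,::-1])
h=hsv(c);H,S,V=h[...,0],h[...,1],h[...,2]
red=((H<6)|(H>174))&(S>150)&(V>60)
print(s["ee_pos"],np.array(c["hand_eye"]).round(3).tolist());b=blob(red);print(b.min(0),b.max(0));print("red",rect(cast(c,b,.005,s)))
E
```

```text
time: 1.85
ee_pos: [0.6203, -0.2766, 0.142]
eef_rot: [0.998, -0.062, 0.001, -0.002]
ft_force: [0.7, 1.1, -0.0]
width: 0.0566
grip_force: 0.0
[ 0.6202572  -0.27656361  0.14200583] [[-0.001, -0.958, -0.288, 0.08], [1.0, -0.001, -0.0, -0.001], [-0.0, -0.288, 0.958, -0.151], [0.0, 0.0, 0.0, 1.0]]
[235 164] [285 253]
red (array([ 586.1, -277.2]), array([106.4,  54.1]), -8.3)
```

View pics/w1.png

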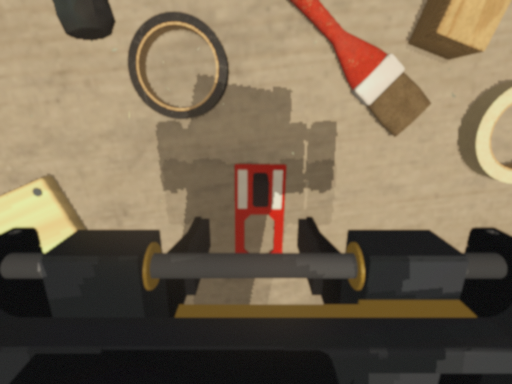

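The wrist view shows the plate's tail edge at row 164, sides at columns 235 and 285, and the black grip at about (261,190), midway between the fingers. Next I'll work out the final offset to the grip.

```bash
python3 - <<'E'
from h import *;import pickle
s,c=pickle.load(open("w1.pkl","rb"))
e=cast(c,[[260,164],[235.5,200],[285,200]],.005,s);print(e.round(4))
h=hsv(c);m=(h[...,2]<60);m[:168]=0;m[212:]=0;m[:,:245]=0;m[:,278:]=0
b=blob(m);print(b.min(0),b.max(0),rect(cast(c,b,.041,s)))
a=np.radians(-8);tx=Rn.from_quat(s["eef_rot"]).as_matrix();print(tx.round(3).tolist())
t=e[0,:2]-.022*np.array([np.cos(a),np.sin(a)]);print("block from edge",t)
for z in (.142,):print("tool shift mm",(tx.T@(np.r_[t,.022]-s["ee_pos"])*1000).round(1))
E
```

```text
[[ 0.6387 -0.2845  0.005 ]
 [ 0.6017 -0.2527  0.005 ]
 [ 0.5949 -0.3072  0.005 ]]
[254 174] [267 205] (array([ 621.2, -282.2]), array([31.1, 12.5]), -7.1)
[[0.992, -0.124, 0.003], [-0.124, -0.992, 0.004], [0.002, -0.004, -1.0]]
block from edge [ 0.61690532 -0.28140849]
tool shift mm [ -3.    5.8 120. ]
```

```bash
python3 -m crank '[{"claw":-0.3,"dx":-0.12,"dy":0.19,"dz":0.6,"ax":0,"ay":0,"az":0.13},{"claw":-0.3,"dx":0,"dy":0,"dz":0.75,"ax":0,"ay":0,"az":0},{"claw":-0.3,"dx":0,"dy":0,"dz":0.75,"ax":0,"ay":0,"az":0},{"claw":-0.3,"dx":0,"dy":0,"dz":0.75,"ax":0,"ay":0,"az":0},{"claw":-0.3,"dx":0,"dy":0,"dz":0.7,"ax":0,"ay":0,"az":0},{"claw":-0.3,"dx":0,"dy":0,"dz":0.4,"ax":0,"ay":0,"az":0},{"claw":-0.3,"dx":0,"dy":0,"dz":0,"ax":0,"ay":0,"az":0}]' 30
python3 -m crank '[{"claw":0.8,"dx":0,"dy":0,"dz":0,"ax":0,"ay":0,"az":0},{"claw":0.8,"dx":0,"dy":0,"dz":0,"ax":0,"ay":0,"az":0},{"claw":0.8,"dx":0,"dy":0,"dz":0,"ax":0,"ay":0,"az":0},{"claw":0.8,"dx":0,"dy":0,"dz":0,"ax":0,"ay":0,"az":0},{"claw":0.8,"dx":0,"dy":0,"dz":0,"ax":0,"ay":0,"az":0},{"claw":0.8,"dx":0,"dy":0,"dz":0,"ax":0,"ay":0,"az":0}]' 40
```

```text
time: 2.48
ee_pos: [0.6088, -0.2893, 0.0222]
eef_rot: [0.997, -0.074, -0.002, -0.001]
ft_force: [-1.1, -0.7, -0.9]
width: 0.0567
grip_force: 0.0
time: 2.98
ee_pos: [0.6114, -0.2893, 0.0257]
eef_rot: [0.997, -0.073, 0.001, 0.0]
ft_force: [-0.0, 0.5, 0.9]
width: 0.0241
grip_force: 0.5
```

```bash
python3 -m crank '[{"claw":1,"dx":0,"dy":0,"dz":0,"ax":0,"ay":0,"az":0},{"claw":1,"dx":0,"dy":0,"dz":0,"ax":0,"ay":0,"az":0},{"claw":1,"dx":0,"dy":0,"dz":0,"ax":0,"ay":0,"az":0},{"claw":1,"dx":0,"dy":0,"dz":0,"ax":0,"ay":0,"az":0}]' 40
python3 - <<'E'
from bench import r;from h import *;import pickle
s=r.read_state();c=r.camera("wrist");pickle.dump((s,c),open("w2.pkl","wb"))
cv2.imwrite("pics/w2.png",c["color"][...,::-1])
h=hsv(c);H,S,V=h[...,0],h[...,1],h[...,2]
red=((H<6)|(H>174))&(S>150)&(V>50)
print(s["ee_pos"],s["eef_rot"],s["width"]);b=blob(red,[260,200]);print(b.min(0),b.max(0));print("red",rect(cast(c,b,.005,s)))
E
```

```text
time: 3.32
ee_pos: [0.6112, -0.2892, 0.0254]
eef_rot: [0.997, -0.073, 0.0, -0.0]
ft_force: [-0.0, 1.9, 3.4]
width: 0.0161
grip_force: 39.7
[ 0.6112482  -0.28917982  0.02543494] [ 9.97325259e-01 -7.30906438e-02  2.88536352e-04 -5.29363784e-05] 0.01611922349798499
[212 190] [295 229]
red (array([ 623.8, -290.1]), array([55. , 27.8]), 81.6)
```

View pics/w2.png

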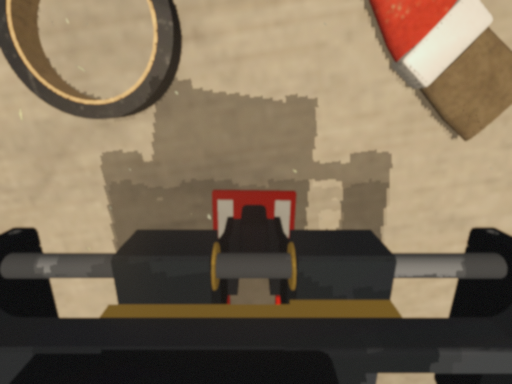

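The fingers hold the grip at 16.1 mm, centred at columns 212–295, with the tail edge at row 190. Next I'll lift, turn in place and compute the grasp offset.

```bash
python3 - <<'E'
from h import *;import pickle
s,c=pickle.load(open("w2.pkl","rb"))
e=cast(c,[[253.5,190]],.005,s)[0];T=Rn.from_quat(s["eef_rot"]).as_matrix()
print("edge in tool",(T.T@(e-s["ee_pos"])*1000).round(1))
c=pickle.load(open("v0.pkl","rb"))["top"];print("knob",cast(c,[322,100],.1).round(3),cast(c,[322,75],.15).round(3))
E
python3 -m crank '[{"claw":1,"dx":0,"dy":0,"dz":-0.4,"ax":0,"ay":0,"az":0},{"claw":1,"dx":0,"dy":0,"dz":-0.5,"ax":0,"ay":0,"az":0.5},{"claw":1,"dx":0,"dy":0,"dz":-0.5,"ax":0,"ay":0,"az":1},{"claw":1,"dx":0,"dy":0,"dz":-0.5,"ax":0,"ay":0,"az":1},{"claw":1,"dx":0,"dy":0,"dz":-0.5,"ax":0,"ay":0,"az":1},{"claw":1,"dx":0,"dy":0,"dz":-0.5,"ax":0,"ay":0,"az":1},{"claw":1,"dx":0,"dy":0,"dz":-0.5,"ax":0,"ay":0,"az":1},{"claw":1,"dx":0,"dy":0,"dz":-0.5,"ax":0,"ay":0,"az":1}]' 50
python3 -m crank '[{"claw":1,"dx":0,"dy":0,"dz":-0.5,"ax":0,"ay":0,"az":1},{"claw":1,"dx":0,"dy":0,"dz":-0.3,"ax":0,"ay":0,"az":1},{"claw":1,"dx":0,"dy":0,"dz":-0.3,"ax":0,"ay":0,"az":1},{"claw":1,"dx":0,"dy":0,"dz":0,"ax":0,"ay":0,"az":1},{"claw":1,"dx":0,"dy":0,"dz":0,"ax":0,"ay":0,"az":0.57},{"claw":1,"dx":0,"dy":0,"dz":0,"ax":0,"ay":0,"az":0},{"claw":1,"dx":0,"dy":0,"dz":0,"ax":0,"ay":0,"az":0}]'
```

```text
edge in tool [26.4 -0.9 20.5]
knob [[ 0.766 -0.164  0.1  ]] [[ 0.805 -0.157  0.15 ]]
time: 4.03
ee_pos: [0.6104, -0.2897, 0.1432]
eef_rot: [0.915, -0.404, -0.0, 0.0]
ft_force: [0.4, -0.1, -1.4]
width: 0.0158
grip_force: 49.7
time: 4.62
ee_pos: [0.6106, -0.2895, 0.1752]
eef_rot: [0.795, -0.607, -0.0, 0.0]
ft_force: [0.0, 0.6, -1.3]
width: 0.0158
grip_force: 49.7
```

```bash
python3 - <<'E'
from h import *;import pickle
d=pickle.load(open("v0.pkl","rb"))
c=d["top"];h=hsv(c);m=np.zeros(h.shape[:2],bool);m[172:198,218:262]=1
q=m&(h[...,1]<45)&(h[...,2]>90);b=blob(q);print(b.min(0),b.max(0),rect(cast(c,b,.054)))
bd=m&(h[...,1]<60);print(rect(cast(c,blob(bd),.054)))
c=d["side"];h=hsv(c);b=(h[...,0]>18)&(h[...,0]<38)&(h[...,1]>50)&(h[...,2]>150);b[:180]=0;b[236:]=0;b[:,:200]=0;b[:,266:]=0
print("board side",rect(cast(c,blob(b),.018)))
cr=np.hstack([cv2.resize(d["top"]["color"][150:225,185:295],(440,300),interpolation=2),cv2.resize(c["color"][180:240,195:267],(360,300),interpolation=2)])
cv2.imwrite("pics/crop.png",cr[...,::-1])
E
python3 -m crank '[{"claw":1,"dx":-0.5,"dy":-0.07,"dz":0,"ax":0,"ay":0,"az":0},{"claw":1,"dx":-1,"dy":-0.15,"dz":0,"ax":0,"ay":0,"az":0},{"claw":1,"dx":-1,"dy":-0.15,"dz":0,"ax":0,"ay":0,"az":0},{"claw":1,"dx":-1,"dy":-0.15,"dz":0,"ax":0,"ay":0,"az":0},{"claw":1,"dx":-1,"dy":-0.15,"dz":0,"ax":0,"ay":0,"az":0},{"claw":1,"dx":-1,"dy":-0.15,"dz":0,"ax":0,"ay":0,"az":0},{"claw":1,"dx":-1,"dy":-0.15,"dz":0,"ax":0,"ay":0,"az":0},{"claw":1,"dx":-1,"dy":-0.15,"dz":0,"ax":0,"ay":0,"az":0}]'
python3 -m crank '[{"claw":1,"dx":-1,"dy":-0.15,"dz":0,"ax":0,"ay":0,"az":0},{"claw":1,"dx":-0.8,"dy":-0.1,"dz":0,"ax":0,"ay":0,"az":0},{"claw":1,"dx":-0.4,"dy":-0.08,"dz":0,"ax":0,"ay":0,"az":0},{"claw":1,"dx":0,"dy":0,"dz":0,"ax":0,"ay":1,"az":0},{"claw":1,"dx":0,"dy":0,"dz":0,"ax":0,"ay":1,"az":0},{"claw":1,"dx":0,"dy":0,"dz":0,"ax":0,"ay":1,"az":0},{"claw":1,"dx":0,"dy":0,"dz":0,"ax":0,"ay":1,"az":0},{"claw":1,"dx":0,"dy":0,"dz":0,"ax":0,"ay":0,"az":0}]'
```

```text
[227 180] [250 190] (array([567.1,  31.7]), array([57.9, 13.1]), -74.6)
(array([561.1,  30. ]), array([57.9, 25.5]), -74.6)
board side (array([566.7,  35.4]), array([225.2, 120. ]), -74.8)
time: 5.28
ee_pos: [0.5889, -0.1036, 0.1732]
eef_rot: [0.795, -0.606, -0.002, 0.002]
ft_force: [0.2, -0.1, -2.2]
width: 0.0154
grip_force: 49.7
time: 5.95
ee_pos: [0.5952, -0.0495, 0.1564]
eef_rot: [0.793, -0.585, 0.127, 0.113]
ft_force: [-1.0, 0.4, -1.5]
width: 0.0158
grip_force: 49.9
```

View pics/crop.png

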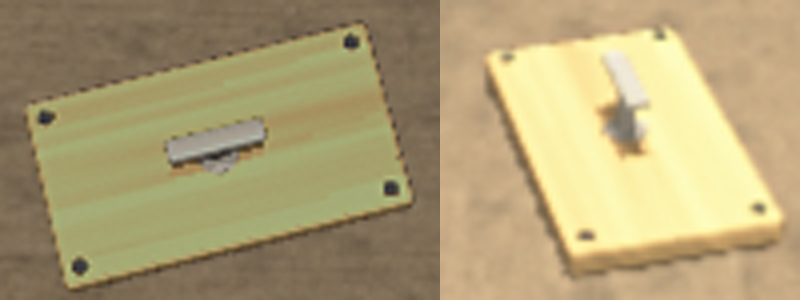

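The crop shows the head bar centred on the board, at about (215,142) in the left half. The top-view cast puts it at (567.1, 31.7) mm and -74.6°, matching the board centre. The tool stopped short of the target, so I'll write a helper that gives the remaining correction.

```bash
cat > g.py <<'E'
import sys;from h import *;from bench import r
As,Az,th=map(float,sys.argv[1:4])
s=r.read_state();p=np.array(s["ee_pos"])*1000;T=Rn.from_quat(s["eef_rot"]).as_matrix()
yaw=np.radians(-74.7);u=np.array([np.cos(yaw),np.sin(yaw),0]);n=np.array([-u[1],u[0],0]);B=np.array([567.1,31.7,0])
P=T@np.diag([1,-1,-1])  # plate axes in world
def pt(x): return p+P@np.array([x-57.6,0,-25.4])
for nm,x in (("A",-26),("B",26),("out",-38)):
    q=pt(x)-B;print(nm,"s %.1f lat %.1f z %.1f"%(q@u,q@n,q[2]))
print("tilt %.1f yaw %.1f roll %.1f"%(np.degrees(np.arcsin(P[2,0])),np.degrees(np.arctan2(P[1,0],P[0,0])),np.degrees(np.arcsin(P[2,1]))))
t=np.radians(th);Pt=np.c_[u*np.cos(t)+[0,0,np.sin(t)],n,np.cross(u*np.cos(t)+[0,0,np.sin(t)],n)]
goal=B+u*As+[0,0,Az]+Pt@np.array([83.6,0,25.4])
Tg=Pt@np.diag([1,-1,-1])
print("turn shares",(np.degrees(Rn.from_matrix(T.T@Tg).as_rotvec())/6).round(2),"shift shares (now axes)",(T.T@(goal-p)/30).round(2),"(goal axes)",(Tg.T@(goal-p)/30).round(2))
print("q",np.round(s["joint_positions"],2),"f",np.round(s["ft_force"],1),"t",s["time"])
E
python3 g.py -36 75 24
```

```text
A s 15.4 lat 2.3 z 104.6
B s 64.4 lat 4.1 z 122.0
out s 4.1 lat 1.9 z 100.6
tilt 19.5 yaw -72.6 roll -1.8
turn shares [0.18 0.75 0.34] shift shares (now axes) [-2.02  0.12  0.14] (goal axes) [-2.02  0.19 -0.02]
q [-1.14  0.68  1.33  1.76 -0.37  1.1  -2.6 ] f [-1.   0.4 -1.5] t 5.95
```

Joints 3 and 7 are at their limits in this direction. The board works either way round, so I'll level the plate and turn it half a turn the other way, with the tail towards +y.

```bash
python3 -m crank '[{"claw":1,"dx":0,"dy":0,"dz":-0.2,"ax":0,"ay":-1,"az":0},{"claw":1,"dx":0,"dy":0,"dz":-0.2,"ax":0,"ay":-1,"az":0},{"claw":1,"dx":0,"dy":0,"dz":-0.2,"ax":0.3,"ay":-1,"az":0},{"claw":1,"dx":0,"dy":0,"dz":0,"ax":0,"ay":-0.25,"az":-0.5},{"claw":1,"dx":0,"dy":0,"dz":0,"ax":0,"ay":0,"az":-1},{"claw":1,"dx":0,"dy":0,"dz":0,"ax":0,"ay":0,"az":-1},{"claw":1,"dx":0,"dy":0,"dz":0,"ax":0,"ay":0,"az":-1},{"claw":1,"dx":0,"dy":0,"dz":0,"ax":0,"ay":0,"az":-1}]'
python3 -m crank '[{"claw":1,"dx":0,"dy":0,"dz":0,"ax":0,"ay":0,"az":-1},{"claw":1,"dx":0,"dy":0,"dz":0,"ax":0,"ay":0,"az":-1},{"claw":1,"dx":0,"dy":0,"dz":0,"ax":0,"ay":0,"az":-1},{"claw":1,"dx":0,"dy":0,"dz":0,"ax":0,"ay":0,"az":-1},{"claw":1,"dx":0,"dy":0,"dz":0,"ax":0,"ay":0,"az":-1},{"claw":1,"dx":0,"dy":0,"dz":0,"ax":0,"ay":0,"az":-1},{"claw":1,"dx":0,"dy":0,"dz":0,"ax":0,"ay":0,"az":-1},{"claw":1,"dx":0,"dy":0,"dz":0,"ax":0,"ay":0,"az":-1}]'
sed -i 's/radians(-74.7)/radians(105.3)/' g.py; python3 g.py -36 90 0
```

```text
time: 6.62
ee_pos: [0.5934, -0.0546, 0.1791]
eef_rot: [0.918, -0.397, 0.001, -0.005]
ft_force: [-0.5, 0.4, -1.6]
width: 0.0154
grip_force: 49.9
time: 7.28
ee_pos: [0.5933, -0.0546, 0.1792]
eef_rot: [1.0, 0.011, 0.003, -0.004]
ft_force: [0.2, -0.8, -2.1]
width: 0.0157
grip_force: 49.9
A s -69.8 lat 78.4 z 153.2
B s -82.4 lat 27.9 z 153.5
out s -66.9 lat 90.0 z 153.1
tilt 0.4 yaw 1.3 roll 0.5
turn shares [  0.    -0.11 -17.34] shift shares (now axes) [-1.21 -4.42  2.15] (goal axes) [ 4.59 -0.08  2.13]
q [-0.68  0.4   0.89  1.66 -0.34  1.24 -1.26] f [ 0.2 -0.8 -2.1] t 7.2833
```

```bash
python3 -m crank '[{"claw":1,"dx":0,"dy":0,"dz":0,"ax":0,"ay":0,"az":-1},{"claw":1,"dx":0,"dy":0,"dz":0,"ax":0,"ay":0,"az":-1},{"claw":1,"dx":0,"dy":0,"dz":0,"ax":0,"ay":0,"az":-1},{"claw":1,"dx":0,"dy":0,"dz":0,"ax":0,"ay":0,"az":-1},{"claw":1,"dx":0,"dy":0,"dz":0,"ax":0,"ay":0,"az":-1},{"claw":1,"dx":0,"dy":0,"dz":0,"ax":0,"ay":0,"az":-1},{"claw":1,"dx":0,"dy":0,"dz":0,"ax":0,"ay":0,"az":-1},{"claw":1,"dx":0,"dy":0,"dz":0,"ax":0,"ay":0,"az":-1}]'
python3 -m crank '[{"claw":1,"dx":0,"dy":0,"dz":0,"ax":0,"ay":0,"az":-1},{"claw":1,"dx":0,"dy":0,"dz":0,"ax":0,"ay":0,"az":-1},{"claw":1,"dx":0,"dy":0,"dz":0,"ax":0,"ay":0,"az":-1},{"claw":1,"dx":0,"dy":0,"dz":0,"ax":0,"ay":0,"az":-1},{"claw":1,"dx":0,"dy":0,"dz":0,"ax":0,"ay":0,"az":-1},{"claw":1,"dx":0,"dy":0,"dz":0,"ax":0,"ay":0,"az":-1},{"claw":1,"dx":0,"dy":0,"dz":0,"ax":0,"ay":0,"az":-1},{"claw":1,"dx":0,"dy":0,"dz":0,"ax":0,"ay":0,"az":-1}]'
python3 -m crank '[{"claw":1,"dx":0,"dy":0,"dz":0,"ax":0,"ay":0,"az":-1},{"claw":1,"dx":0,"dy":0,"dz":0,"ax":0,"ay":0,"az":-0.3},{"claw":1,"dx":0,"dy":0,"dz":0,"ax":0,"ay":0,"az":0}]'
python3 g.py -36 90 24
```

```text
time: 7.95
ee_pos: [0.5933, -0.0547, 0.1792]
eef_rot: [0.909, 0.417, 0.005, -0.002]
ft_force: [-0.1, 0.4, -1.8]
width: 0.0158
grip_force: 49.9
time: 8.62
ee_pos: [0.5933, -0.0548, 0.1793]
eef_rot: [0.661, 0.751, 0.005, 0.0]
ft_force: [0.0, 0.5, -2.1]
width: 0.0157
grip_force: 49.9
time: 8.87
ee_pos: [0.5934, -0.0548, 0.1792]
eef_rot: [0.61, 0.793, 0.005, 0.0]
ft_force: [0.0, -0.1, -1.9]
width: 0.016
grip_force: 49.9
A s -173.8 lat -2.1 z 153.4
B s -121.8 lat -2.5 z 153.7
out s -185.8 lat -2.0 z 153.3
tilt 0.3 yaw 104.9 roll -0.5
turn shares [ 0.09  3.95 -0.06] shift shares (now axes) [ 4.01 -0.12  1.09] (goal axes) [ 3.23 -0.08  2.61]
q [-0.44  0.32  0.56  1.65 -0.19  1.22  0.43] f [ 0.  -0.1 -1.9] t 8.8667
```

Joints are comfortable now. Next I'll move over the stud and tilt.

```bash
python3 -m crank '[{"claw":1,"dx":0.8,"dy":-0.02,"dz":0,"ax":0,"ay":0,"az":0},{"claw":1,"dx":0.8,"dy":-0.03,"dz":0,"ax":0,"ay":0,"az":0},{"claw":1,"dx":0.8,"dy":-0.03,"dz":0,"ax":0,"ay":0,"az":0},{"claw":1,"dx":0.8,"dy":-0.03,"dz":0,"ax":0,"ay":0,"az":0},{"claw":1,"dx":0.8,"dy":-0.02,"dz":0,"ax":0,"ay":0,"az":0},{"claw":1,"dx":0,"dy":0,"dz":0,"ax":0.09,"ay":0.9,"az":-0.06},{"claw":1,"dx":0,"dy":0,"dz":0,"ax":0,"ay":1,"az":0},{"claw":1,"dx":0,"dy":0,"dz":0,"ax":0,"ay":1,"az":0}]'
python3 -m crank '[{"claw":1,"dx":0,"dy":0,"dz":0,"ax":0,"ay":1,"az":0},{"claw":1,"dx":0,"dy":0,"dz":0,"ax":0,"ay":0,"az":0},{"claw":1,"dx":0,"dy":0,"dz":0,"ax":0,"ay":0,"az":0}]'
python3 g.py -36 75 24; python3 - <<'E'
from bench import r;import cv2,numpy as np
a=r.camera("side")["color"][120:270,150:320];b=r.camera("top")["color"][110:260,160:330]
cv2.imwrite("pics/d.png",cv2.resize(np.hstack([a,b]),(800,353),interpolation=2)[...,::-1])
E
```

```text
time: 9.53
ee_pos: [0.5598, 0.0626, 0.1806]
eef_rot: [0.599, 0.785, 0.095, -0.124]
ft_force: [-0.3, -1.3, -1.4]
width: 0.0162
grip_force: 49.9
time: 9.78
ee_pos: [0.5594, 0.059, 0.1785]
eef_rot: [0.597, 0.776, 0.123, -0.163]
ft_force: [-0.3, 0.6, -2.2]
width: 0.0157
grip_force: 49.9
A s -38.1 lat 0.8 z 121.8
B s 9.5 lat 0.4 z 142.6
out s -49.1 lat 0.9 z 117.0
tilt 23.5 yaw 104.9 roll 0.2
turn shares [-0.    0.08 -0.07] shift shares (now axes) [-0.56  0.01  1.44] (goal axes) [-0.58  0.01  1.43]
q [-0.35  0.36  0.49  1.66 -0.56  1.37  0.56] f [-0.3  0.6 -2.2] t 9.7833
```

View pics/d.png

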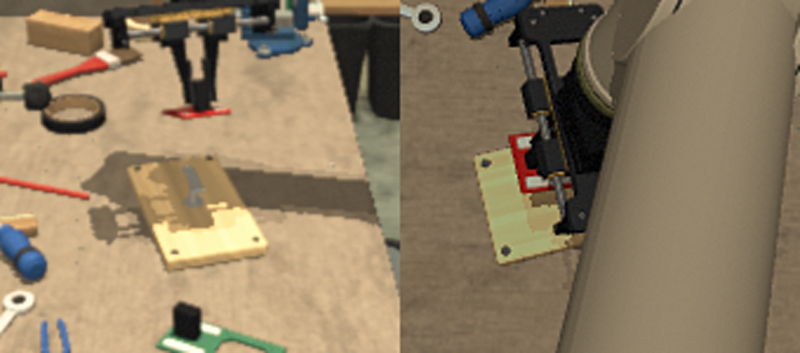

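The side crop shows the plate held tilted above the stud, tail raised. The green plate is untouched. Lowering the rail past the near head end now.

```bash
python3 -m crank '[{"claw":1,"dx":-0.1,"dy":0,"dz":0.25,"ax":0,"ay":0.08,"az":-0.07},{"claw":1,"dx":-0.12,"dy":0,"dz":0.3,"ax":0,"ay":0,"az":0},{"claw":1,"dx":-0.12,"dy":0,"dz":0.3,"ax":0,"ay":0,"az":0},{"claw":1,"dx":-0.12,"dy":0,"dz":0.3,"ax":0,"ay":0,"az":0},{"claw":1,"dx":-0.12,"dy":0,"dz":0.3,"ax":0,"ay":0,"az":0},{"claw":1,"dx":0,"dy":0,"dz":0,"ax":0,"ay":0,"az":0},{"claw":1,"dx":0,"dy":0,"dz":0,"ax":0,"ay":0,"az":0}]'
python3 g.py -36 37 24
```

```text
time: 10.47
ee_pos: [0.5585, 0.0637, 0.131]
eef_rot: [0.591, 0.779, 0.126, -0.167]
ft_force: [0.6, -0.0, -1.0]
width: 0.0159
grip_force: 49.9
A s -32.8 lat -0.6 z 73.6
B s 14.7 lat -0.3 z 94.9
out s -43.7 lat -0.6 z 68.7
tilt 24.1 yaw 105.6 roll 0.0
turn shares [-0.03 -0.02  0.05] shift shares (now axes) [-0.6  -0.01  1.08] (goal axes) [-0.59 -0.01  1.08]
q [-0.34  0.41  0.47  1.7  -0.59  1.3   0.62] f [ 0.6 -0.  -1. ] t 10.4667
```

```bash
python3 -m crank '[{"claw":1,"dx":-0.15,"dy":0,"dz":0.1,"ax":0,"ay":0,"az":0.05},{"claw":1,"dx":-0.12,"dy":0,"dz":0.2,"ax":0,"ay":0,"az":0},{"claw":1,"dx":-0.11,"dy":0,"dz":0.25,"ax":0,"ay":0,"az":0},{"claw":1,"dx":0,"dy":0,"dz":0,"ax":0,"ay":0,"az":0},{"claw":1,"dx":0,"dy":0,"dz":0,"ax":0,"ay":0,"az":0}]'
python3 g.py -36 37 24
```

```text
time: 10.88
ee_pos: [0.5596, 0.06, 0.1114]
eef_rot: [0.593, 0.777, 0.126, -0.167]
ft_force: [0.7, -0.2, -1.3]
width: 0.0158
grip_force: 49.9
A s -36.6 lat -0.1 z 54.1
B s 10.9 lat -0.1 z 75.3
out s -47.5 lat -0.1 z 49.1
tilt 24.2 yaw 105.3 roll 0.1
turn shares [-0.02 -0.03 -0.  ] shift shares (now axes) [-0.21 -0.01  0.53] (goal axes) [-0.21 -0.01  0.53]
q [-0.33  0.44  0.47  1.72 -0.61  1.27  0.64] f [ 0.7 -0.2 -1.3] t 10.8833
```

```bash
python3 -m crank '[{"claw":1,"dx":-0.11,"dy":0,"dz":0.25,"ax":0,"ay":0,"az":0},{"claw":1,"dx":-0.11,"dy":0,"dz":0.28,"ax":0,"ay":0,"az":0},{"claw":1,"dx":0,"dy":0,"dz":0,"ax":0,"ay":0,"az":0},{"claw":1,"dx":0,"dy":0,"dz":0,"ax":0,"ay":0,"az":0}]'
python3 g.py -9 37 24; python3 - <<'E'
from bench import r;import cv2,numpy as np
a=r.camera("side")["color"][150:250,180:290]
cv2.imwrite("pics/e.png",cv2.resize(a,(660,600),interpolation=2)[...,::-1])
E
```

```text
time: 11.22
ee_pos: [0.5593, 0.0606, 0.0941]
eef_rot: [0.593, 0.777, 0.126, -0.167]
ft_force: [-0.1, 1.0, -1.7]
width: 0.0155
grip_force: 49.9
A s -36.0 lat -0.0 z 36.7
B s 11.5 lat -0.0 z 58.0
out s -46.9 lat -0.0 z 31.8
tilt 24.2 yaw 105.3 roll 0.1
turn shares [-0.03 -0.03 -0.  ] shift shares (now axes) [ 0.83 -0.    0.37] (goal axes) [ 0.83 -0.    0.37]
q [-0.32  0.46  0.46  1.73 -0.62  1.25  0.66] f [-0.1  1.  -1.7] t 11.2167
```

View pics/e.png

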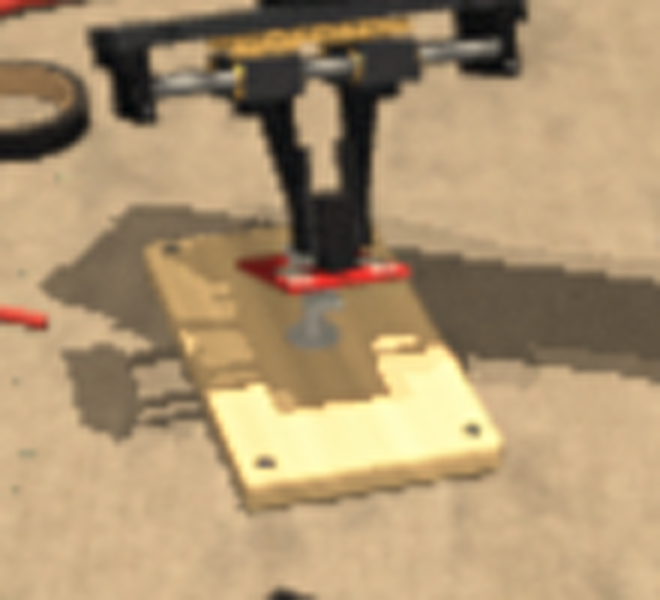

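The side crop shows the raised tail over the stud head, near end of the head at about (335,300), with no contact forces. Next I'll slide the rail under the head towards the neck.

```bash
python3 -m crank '[{"claw":1,"dx":0.2,"dy":0,"dz":0.09,"ax":0,"ay":0,"az":0},{"claw":1,"dx":0.21,"dy":0,"dz":0.09,"ax":0,"ay":0,"az":0},{"claw":1,"dx":0.21,"dy":0,"dz":0.1,"ax":0,"ay":0,"az":0},{"claw":1,"dx":0.2,"dy":0,"dz":0.09,"ax":0,"ay":0,"az":0},{"claw":1,"dx":0,"dy":0,"dz":0,"ax":0,"ay":0,"az":0},{"claw":1,"dx":0,"dy":0,"dz":0,"ax":0,"ay":0,"az":0}]'
python3 g.py -9 35 12
```

```text
time: 11.77
ee_pos: [0.5525, 0.0873, 0.095]
eef_rot: [0.592, 0.778, 0.126, -0.167]
ft_force: [0.1, -0.8, -1.2]
width: 0.0152
grip_force: 49.9
A s -8.4 lat -0.7 z 37.6
B s 39.0 lat -0.6 z 58.9
out s -19.4 lat -0.7 z 32.7
tilt 24.2 yaw 105.4 roll 0.0
turn shares [-0.01 -2.03  0.02] shift shares (now axes) [ 0.06 -0.02  0.68] (goal axes) [ 0.2  -0.02  0.65]
q [-0.36  0.43  0.45  1.75 -0.62  1.22  0.62] f [ 0.1 -0.8 -1.2] t 11.7667
```

```bash
python3 -m crank '[{"claw":1,"dx":0.01,"dy":0,"dz":0.2,"ax":0,"ay":-0.5,"az":0},{"claw":1,"dx":0.01,"dy":0,"dz":0.2,"ax":0,"ay":-0.5,"az":0},{"claw":1,"dx":0.02,"dy":0,"dz":0.2,"ax":0,"ay":-0.5,"az":0},{"claw":1,"dx":0.02,"dy":0,"dz":0.2,"ax":0,"ay":-0.5,"az":0},{"claw":1,"dx":0,"dy":0,"dz":0,"ax":0,"ay":0,"az":0},{"claw":1,"dx":0,"dy":0,"dz":0,"ax":0,"ay":0,"az":0}]'
python3 g.py -11 24 0
```

```text
time: 12.27
ee_pos: [0.5497, 0.0966, 0.0729]
eef_rot: [0.602, 0.791, 0.064, -0.085]
ft_force: [0.3, -1.7, -1.5]
width: 0.0157
grip_force: 49.9
A s -9.1 lat -0.5 z 30.4
B s 41.7 lat -0.4 z 41.4
out s -20.9 lat -0.6 z 27.9
tilt 12.2 yaw 105.4 roll 0.1
turn shares [-0.02 -2.04  0.02] shift shares (now axes) [ 0.01 -0.01  0.81] (goal axes) [ 0.18 -0.01  0.78]
q [-0.53  0.39  0.48  1.81 -0.45  1.07  0.43] f [ 0.3 -1.7 -1.5] t 12.2667
```

```bash
python3 -m crank '[{"claw":1,"dx":-0.02,"dy":0,"dz":0.2,"ax":0,"ay":-0.5,"az":0},{"claw":1,"dx":0,"dy":0,"dz":0.2,"ax":0,"ay":-0.5,"az":0},{"claw":1,"dx":0.01,"dy":0,"dz":0.2,"ax":0,"ay":-0.5,"az":0},{"claw":1,"dx":0.02,"dy":0,"dz":0.2,"ax":0,"ay":-0.54,"az":0},{"claw":1,"dx":0,"dy":0,"dz":0,"ax":0,"ay":0,"az":0},{"claw":1,"dx":0,"dy":0,"dz":0,"ax":0,"ay":0,"az":0}]'
python3 g.py -25 19.5 0
```

```text
time: 12.77
ee_pos: [0.5489, 0.0991, 0.049]
eef_rot: [0.606, 0.795, -0.001, -0.001]
ft_force: [-0.8, 0.1, -1.6]
width: 0.0155
grip_force: 49.9
A s -13.7 lat -0.3 z 23.6
B s 38.3 lat -0.2 z 23.6
out s -25.7 lat -0.3 z 23.6
tilt 0.0 yaw 105.4 roll 0.1
turn shares [-0.02 -0.    0.01] shift shares (now axes) [-0.38 -0.01  0.14] (goal axes) [-0.38 -0.01  0.14]
q [-0.71  0.4   0.53  1.86 -0.25  0.95  0.21] f [-0.8  0.1 -1.6] t 12.7667
```

```bash
python3 -m crank '[{"claw":1,"dx":-0.13,"dy":0,"dz":0,"ax":0,"ay":0,"az":0},{"claw":1,"dx":-0.13,"dy":0,"dz":0,"ax":0,"ay":0,"az":0},{"claw":1,"dx":-0.12,"dy":0,"dz":0.05,"ax":0,"ay":0,"az":0},{"claw":1,"dx":0,"dy":0,"dz":0.05,"ax":0,"ay":0,"az":0},{"claw":1,"dx":0,"dy":0,"dz":0.04,"ax":0,"ay":0,"az":0},{"claw":1,"dx":0,"dy":0,"dz":0.02,"ax":0,"ay":0,"az":0},{"claw":1,"dx":0,"dy":0,"dz":0,"ax":0,"ay":0,"az":0}]' 50
python3 g.py -26 18 0
```

```text
time: 13.35
ee_pos: [0.5519, 0.0884, 0.044]
eef_rot: [0.606, 0.795, -0.001, 0.0]
ft_force: [-0.6, -0.3, -1.4]
width: 0.0158
grip_force: 49.9
A s -25.0 lat -0.4 z 18.7
B s 27.0 lat -0.3 z 18.6
out s -37.0 lat -0.4 z 18.7
tilt -0.1 yaw 105.4 roll 0.1
turn shares [-0.01  0.02  0.01] shift shares (now axes) [-0.03 -0.01  0.02] (goal axes) [-0.03 -0.01  0.02]
q [-0.69  0.41  0.53  1.86 -0.25  0.94  0.23] f [-0.6 -0.3 -1.4] t 13.35
```

Within a millimetre of the board, so I'll lower until it touches, then release to about 40 mm opening.

```bash
python3 -m crank '[{"claw":1,"dx":0,"dy":0,"dz":0.025,"ax":0,"ay":0,"az":0},{"claw":1,"dx":0,"dy":0,"dz":0.02,"ax":0,"ay":0,"az":0},{"claw":1,"dx":0,"dy":0,"dz":0,"ax":0,"ay":0,"az":0}]' 50
python3 -m crank '[{"claw":0.1,"dx":0,"dy":0,"dz":0,"ax":0,"ay":0,"az":0},{"claw":0.1,"dx":0,"dy":0,"dz":0,"ax":0,"ay":0,"az":0},{"claw":0.1,"dx":0,"dy":0,"dz":0,"ax":0,"ay":0,"az":0},{"claw":0.1,"dx":0,"dy":0,"dz":0,"ax":0,"ay":0,"az":0},{"claw":0.1,"dx":0,"dy":0,"dz":0,"ax":0,"ay":0,"az":0},{"claw":0.1,"dx":0,"dy":0,"dz":0,"ax":0,"ay":0,"az":0}]'
python3 g.py -26 18 0|tail -1
```

```text
time: 13.6
ee_pos: [0.5521, 0.0885, 0.0433]
eef_rot: [0.606, 0.795, -0.001, 0.0]
ft_force: [-2.2, -0.5, 5.9]
width: 0.0158
grip_force: 49.9
time: 14.1
ee_pos: [0.5521, 0.0883, 0.0429]
eef_rot: [0.606, 0.795, -0.001, 0.0]
ft_force: [-0.3, 0.5, 0.6]
width: 0.0383
grip_force: 0.0
q [-0.68  0.41  0.53  1.86 -0.25  0.94  0.23] f [-0.3  0.5  0.6] t 14.1
```

```bash
python3 -m crank '[{"claw":0.1,"dx":0,"dy":0,"dz":-0.2,"ax":0,"ay":0,"az":0},{"claw":0.1,"dx":0,"dy":0,"dz":-0.4,"ax":0,"ay":0,"az":0},{"claw":0.1,"dx":0,"dy":0,"dz":-0.8,"ax":0,"ay":0,"az":0},{"claw":0.1,"dx":0,"dy":0,"dz":-0.9,"ax":0,"ay":0,"az":0},{"claw":0.1,"dx":0,"dy":0,"dz":-0.9,"ax":0,"ay":0,"az":0},{"claw":0.1,"dx":0,"dy":0,"dz":-0.9,"ax":0,"ay":0,"az":0},{"claw":0.1,"dx":0,"dy":0,"dz":-0.9,"ax":0,"ay":0,"az":0},{"claw":0.1,"dx":0,"dy":0,"dz":-0.5,"ax":0,"ay":0,"az":0}]'
python3 -m crank '[{"claw":0.1,"dx":-0.9,"dy":0,"dz":0,"ax":0,"ay":0,"az":0},{"claw":0.1,"dx":-0.9,"dy":0,"dz":0,"ax":0,"ay":0,"az":0},{"claw":0.1,"dx":-0.9,"dy":0,"dz":0,"ax":0,"ay":0,"az":0},{"claw":0.1,"dx":-0.9,"dy":0,"dz":0,"ax":0,"ay":0,"az":0},{"claw":0.1,"dx":-0.9,"dy":0,"dz":0,"ax":0,"ay":0,"az":0},{"claw":0.1,"dx":-0.9,"dy":0,"dz":0,"ax":0,"ay":0,"az":0},{"claw":0.1,"dx":-0.9,"dy":0,"dz":0,"ax":0,"ay":0,"az":0},{"claw":0.1,"dx":0,"dy":0,"dz":0,"ax":0,"ay":0,"az":0}]'
python3 - <<'E'
from bench import r;import cv2,numpy as np
a=r.camera("side")["color"][170:270,180:290];b=r.camera("top")["color"][140:240,185:295]
cv2.imwrite("pics/f.png",cv2.resize(np.hstack([a,b]),(800,364),interpolation=2)[...,::-1])
E
```

```text
time: 14.77
ee_pos: [0.5532, 0.0884, 0.2123]
eef_rot: [0.607, 0.795, 0.001, 0.002]
ft_force: [1.1, -0.0, -0.5]
width: 0.0389
grip_force: 0.0
time: 15.43
ee_pos: [0.6022, -0.1003, 0.2097]
eef_rot: [0.609, 0.793, -0.002, 0.002]
ft_force: [-0.5, -1.1, 0.8]
width: 0.0393
grip_force: 0.0
```

View pics/f.png

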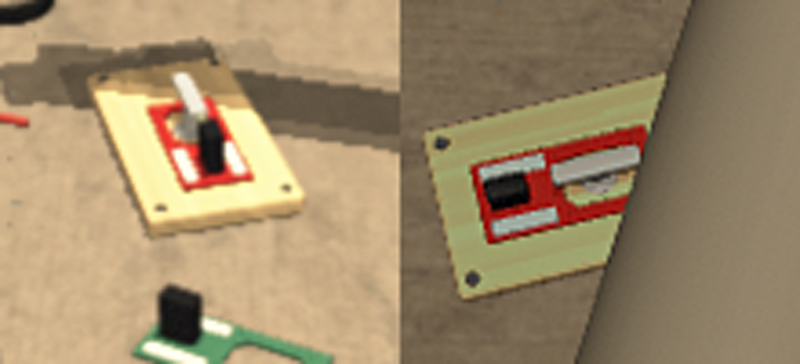

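The red plate lies flat on the board with the stud through its eye: the head is over the eye at about (597,165) in the top crop. The green plate is where it was and the gripper is clear, so I'm handing in.

```bash
python3 -c "
from bench import r
print(r.close_job())"
```

```text
the job is handed in; nothing more can be done
None
```

I handed the job in at about 15.5 s: the red plate lies flat on the board with the stud through its eye, the gripper has let go and is clear, and the green plate was not touched.

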